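Load the green moss crate into the specimen scanner

TASK

Push the blue crate with the green moss up the scanner's ramp in the lane where it stands, until its back edge drops behind the red lip stop and it sits level in the bay at the top. Push it up the slope rather than lifting it, and leave the yellow crate alone.

Things in the scene. Friction and masses are not known exactly. Their poses are not given: they have to be found in the camera images.
- blue_crate_center (a point): Centre of the blue crate (half-way up). Closed box 96 mm long (x), 92 wide, 46 high, 0.3 to 0.52 kg, with a round green moss pot (69 across) in its top, 12 mm proud. Its x points roughly up the ramp, z up. It starts on the table between the rails of one lane, just before the ramp, up to 0.05 rad askew. Pushing it up takes about 2 to 8 N; it tips nose-down over the lip, then its back drops.
- yellow_crate_center (a point): Centre of the yellow specimen crate, same form and size, with rust-brown moss; it waits in the other lane and stays there.
- dock: Fixed two-lane ramp. Origin: on the table, mid-width, below the red lip's bay-side edge; x level, uphill; y left; z up. In mm: lanes centred at y +58 and -58, 104 wide, white rails 12 thick, 36 high, from x -230 to 112. Table up to x -100, ramp to z 22 at x -6, red lip flat to x 0, step down to bay floor z 12, to x 111; scanner beyond, 122 high. A crate at home: centre x 48 to 63, z 35.

How it is judged:
By the outcome, as a careful person would: the job done as asked, in the order asked, and still so for the second after the job is handed in, with the robot touching nothing.
It also fails if it takes over 35 s, if anything falls off the work surface, if the arm or the gripper's body presses on something with over 40 N, if the wrist force passes 120 N, or if a joint passes its speed limit or range.

ROBOT

A 6-joint arm with a two-finger parallel gripper is mounted at the origin on the work surface. World frame = base frame: x ahead of the robot, y to its left, z up, the work surface at z = 0. Lengths are in mm, angles in rad, forces in N, time in s.
With the tool pointing down it reaches from about 400 to 925 mm from the base axis. Payload 12.5 kg.
Tool frame: the origin (TCP) lies at the very end of the fingers, on their centre line; the grasp point (between the pads) lies 19 mm behind it; z points along the fingers, y is the direction in which the jaws open and shut (so a half turn about z gives the same grasp; the last joint's range is limited). The gripper opens to 95 mm and grips with 3 to 60 N. Pads are 20 mm wide; open, the fingers measure 119 mm over their backs; the gripper's body (75 mm by 180 mm) begins 59 mm behind the grasp point.
Start: joints at [-1.423, 0.491, 1.559, -0, 1.092, -0.106], TCP at [156.95, -604.993, 191.161] pointing down, gripper open.
Joint ranges: [-3.1, 3.1], [-0.84, 2.19], [0.05, 2.79], [-1.13, 4.28], [0.06, 2.93], [-2.69, 2.69]. Speed limits (rad/s): [2.22, 2.22, 2.79, 3.14, 3.14, 3.14].

INTERFACE

Orientations are given as [roll, pitch, yaw] about the fixed x, y, z axes, in that order (R = Rz(yaw) Ry(pitch) Rx(roll)).
In Python, from cell import env gives the robot as it stands.
- The arm moves only by the shell command python3 -m pendant 'ROWS'. ROWS is JSON, a list that holds one entry, the list of rows, each a list of 5 numbers: the opening, from 0 (shut) to 1 (fully open), then the shift along the tool's x, y, z in m, then the turn about the tool's z in rad. A call has exactly 8 rows; each row is the pose to reach, as a shift and turn from the pose commanded when the call began, along the tool's axes at that moment; what a row does not reach only later rows make up. A row lasts 1/10 s, in which the tool goes at most 50 mm and 8.59 degrees, less where a joint would pass 70% of its speed; a pose out of reach is approached as far as the arm can. A call with a gripper value outside its range is refused whole. The fingers move at their own pace and stop on an object; the grip force is fixed at half the most. Time passes only in rows, so rows that repeat a pose let the fingers close, or fill a call up. It gives the time, the measured TCP pose, the force and the opening at its end, in the units of the state.
- env.state(): the state, without advancing time (a new reading comes with each control period).
- env.read_camera(name): name is "side" or "top"; returns a dict with "image" (480x640x3 uint8, blue, green, red), "range_z" (480x640 float32, mm along the optical axis (not along the pixel's ray), 0 where there is no reading), "fx", "fy", "cx", "cy" (pixels), "rvec" (rotation vector, rad) and "tvec" (3), from world to camera coordinates, as OpenCV has them. Camera axes: x right, y down, z forward; pixel columns grow to the right and rows downward; lengths in mm; the calibration is good to about 2 mm. A picture is of the moment at which its call begins.
- env.job_done(): hands the job in, once; it reports no verdict.
The state is a dict: "t": time; "joints": joint angles; "qvel": joint speeds; "tau": joint torques, N m; "eef_pos": TCP position; "tcp_rot": TCP orientation; "ft_force": force on the tool from outside, world axes, zero at the start; "moment": the same for the moment, N m; "opening": opening from 0.0 (shut) to 1.0 (fully open).
Only numpy, scipy, OpenCV 4.12 (cv2) and the standard library are available. Lean on these libraries where they do the work, as an engineer would, in place of code of your own. Each camera call takes 0.05 s, during which the arm holds its last target. There are 200 camera calls.

## Working session

There is one attempt and no reset: what is moved stays moved. The work goes in short steps, Python scripts to look and compute and a shell command to move; the robot and the scene stay as the last step left them, time stands still between calls to the robot, and variables do not carry over. Pictures are saved under pics/ and viewed, about 8 in all and at most 12, crops included, and the job is handed in when it is done.

```bash
mkdir -p pics; cat > h.py <<'E'
import numpy as np,cv2
from cell import env
def grab(n):
    c=env.read_camera(n); np.savez(f'pics/{n}.npz',**c); return c
def world(c,u,v,r=2):
    z=c['range_z'][v-r:v+r+1,u-r:u+r+1]; z=np.median(z[z>0])
    p=np.array([(u-c['cx'])/c['fx']*z,(v-c['cy'])/c['fy']*z,z])
    R=cv2.Rodrigues(np.array(c['rvec'],float))[0]
    return R.T@(p-np.array(c['tvec'],float).ravel())
E
python3 - <<'E'
from h import *
for n in('top','side'):
    c=grab(n); cv2.imwrite(f'pics/{n}0.png',c['image'])
    R=cv2.Rodrigues(np.array(c['rvec'],float))[0]; print(n,-R.T@np.array(c['tvec']).ravel(),R.round(2).tolist(),c['fx'])
s=env.state();print(s['eef_pos'],s['tcp_rot'],s['t'],s['ft_force'])
E
```

```text
top [509.06790168 -15.63760089 850.47148412] [[-0.01, -1.0, -0.01], [-1.0, 0.01, -0.08], [0.08, 0.01, -1.0]] 601.5109540177461
side [228.50522717 482.91596082 495.75011663] [[-0.83, -0.55, 0.0], [-0.33, 0.5, -0.8], [0.44, -0.67, -0.6]] 587.6267202804518
[ 156.90709323 -604.73290978  190.62988222] [-3.14062805e+00 -9.52192049e-05  2.53805156e-01] 0.1 [0.42271203 0.26416422 0.42746972]
```

View pics/top0.png

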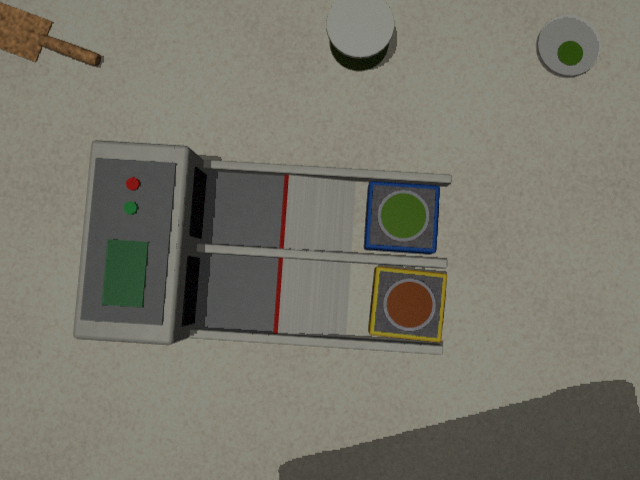

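View pics/side0.png

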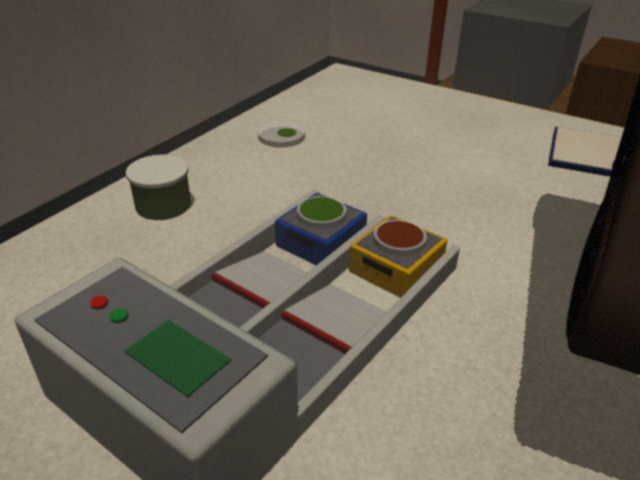

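The top view shows the blue crate (402,216) at the foot of its lane, with the ramp running to image left (+y). The red lip is at about (284,212) and the yellow crate at (409,304). The side view shows the same layout.

```bash
python3 - <<'E'
from h import *
c=dict(np.load('pics/top.npz')); d=dict(np.load('pics/side.npz'))
for n,u,v in [('outrailR',448,180),('outrailL',216,164),('midR',444,262),('midL',212,249),('lowR',440,350),('lowL',200,335),('lip a',286,185),('lip b',282,240),('cTL',370,184),('cTR',436,186),('cBR',434,250),('cBL',367,247),('moss',403,216),('bay',240,210),('ymoss',409,304)]:
    print(n,world(c,u,v,1).round(1))
for n,u,v in [('moss',322,209),('ymoss',400,235),('backcorner',317,197),('rightcorner',364,215),('front',318,237),('left',278,218)]: print('side',n,world(d,u,v,1).round(1))
# triangulate moss
def P(c):
    R=cv2.Rodrigues(np.array(c['rvec'],float))[0];K=np.array([[c['fx'],0,c['cx']],[0,c['fy'],c['cy']],[0,0,1]],float);return K@np.c_[R,np.array(c['tvec'],float).ravel()]
X=cv2.triangulatePoints(P(c),P(d),np.array([[403.],[216]]),np.array([[322.],[209]]));print('tri moss',(X[:3]/X[3]).ravel().round(1))
E
```

```text
outrailR [ 645.2 -159.8   35.2]
outrailL [671.  157.9  35.6]
midR [ 533.3 -151.7   35.9]
midL [554.  162.7  35.6]
lowR [ 415.9 -143.7   35.6]
lowL [438.4 178.   36.3]
lip a [643.   63.   21.6]
lip b [566.3  68.7  22. ]
cTL [639.3 -52.8  45.3]
cTR [ 635.9 -142.    43.3]
cBR [ 549.2 -137.    45.8]
cBL [554.2 -47.7  44.3]
moss [594.  -95.2  58.4]
bay [609.9 128.8  11.7]
ymoss [ 478.3 -101.    58.6]
side moss [590.5 -91.9  57.8]
side ymoss [474.2 -97.3  56.9]
side backcorner [ 614.5 -116.1   56.4]
side rightcorner [ 545.1 -130.    43.8]
side front [568.7 -48.6  45. ]
side left [639.8 -56.5  44.2]
tri moss [593.8 -95.9  54.5]
```

```bash
python3 -m pendant '[[[0.6,0.0375,-0.022,0,-0.14],[0.6,0.075,-0.044,0,-0.28],[0.6,0.1125,-0.066,0,-0.42],[0.6,0.15,-0.088,0,-0.56],[0.6,0.1875,-0.11,0,-0.7],[0.6,0.225,-0.132,0,-0.84],[0.6,0.2625,-0.154,0,-0.98],[0.6,0.3,-0.176,0,-1.12]]]'
cat >> h.py <<'E'
O=np.array([605.2,68.9]); U=np.array([.072,.9974]); RT=np.array([.9974,-.072])
def where(tx=None,z=None):
    s=env.state(); p=s['eef_pos']; yaw=s['tcp_rot'][2]; a=p[:2]-O
    print('t',s['t'],'dock x,right',(a@U).round(1),(a@RT).round(1),'z',p[2].round(1),'yaw',round(yaw,3),'F',s['ft_force'].round(1),'op',s['opening'])
    if tx is not None:
        d=O+tx*U-p[:2]; c,n=np.cos(yaw),np.sin(yaw)
        print('tool shift mm',(d@[c,n]).round(1),(d@[n,-c]).round(1),(p[2]-z).round(1),'turn',round(yaw-1.499,3))
E
python3 -c "
from h import *
where(-245,110)"
```

```text
t: 0.9
eef_pos: [404.1, -357.8, 191.0]
tcp_rot: [-3.141, -0.0, 1.379]
ft_force: [0.9, -1.4, 0.1]
opening: 0.599
t 0.9 dock x,right -440.1 -169.8 z 191.0 yaw 1.379 F [ 0.9 -1.4  0.1] op 0.5993673174454399
tool shift mm 213.9 145.4 81.0 turn -0.12
```

```bash
python3 -m pendant '[[[0.6,0.033,0.022,0.01,-0.02],[0.6,0.066,0.045,0.02,-0.04],[0.6,0.099,0.067,0.03,-0.06],[0.6,0.132,0.09,0.04,-0.08],[0.6,0.165,0.112,0.055,-0.1],[0.6,0.198,0.134,0.07,-0.12],[0.6,0.214,0.145,0.081,-0.12],[0.6,0.214,0.145,0.081,-0.12]]]'
python3 - <<'E'
from h import *
where(-245,24)
c=grab('top'); cv2.imwrite('pics/top1.png',cv2.resize(c['image'][150:370,260:560],None,fx=2.5,fy=2.5))
E
```

```text
t: 1.7
eef_pos: [587.6, -176.0, 108.2]
tcp_rot: [-3.139, -0.001, 1.496]
ft_force: [-0.4, -0.3, -0.6]
opening: 0.601
t 1.7 dock x,right -245.5 0.1 z 108.2 yaw 1.496 F [-0.4 -0.3 -0.6] op 0.601496682457979
tool shift mm 0.5 -0.1 84.2 turn -0.003
```

View pics/top1.png

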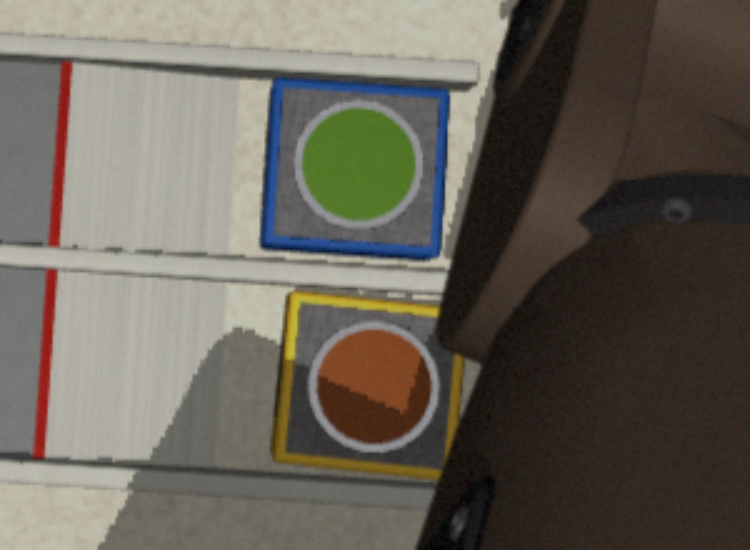

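The arm hides the fingers in this view. The blue crate is unmoved (moss at crop 358,163) and its back edge at crop 445 is clear of the tool. I'll descend behind it.

```bash
python3 -m pendant '[[[0.6,0,0,0.02,0],[0.6,0,0,0.04,0],[0.6,0,0,0.06,0],[0.6,0,0,0.074,0],[0.6,0,0,0.084,0],[0.6,0,0,0.084,0],[0.6,0,0,0.084,0],[0.6,0,0,0.084,0]]]'
python3 - <<'E'
from h import *
where(-218,28)
c=grab('side'); cv2.imwrite('pics/side1.png',cv2.resize(c['image'][80:380,180:500],None,fx=2,fy=2))
E
```

```text
t: 2.55
eef_pos: [587.6, -178.1, 27.0]
tcp_rot: [3.14, 0.001, 1.494]
ft_force: [-1.1, 1.3, -0.3]
opening: 0.604
t 2.55 dock x,right -247.6 0.3 z 27.0 yaw 1.494 F [-1.1  1.3 -0.3] op 0.6041605055819934
tool shift mm 29.6 -0.4 -1.0 turn -0.005
```

View pics/side1.png

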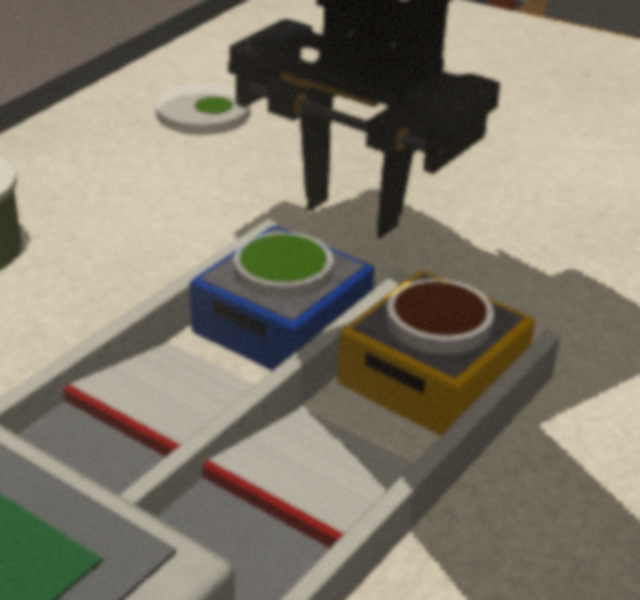

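Both fingers (crop 315,205 and 385,235) hang behind the crate, inside the rail lines. I'll push gently, and rise as the slope does.

```bash
python3 -m pendant '[[[0.6,0.01,0,0,0],[0.6,0.02,0,0,-0.005],[0.6,0.03,0,0,-0.005],[0.6,0.042,0,0,-0.005],[0.6,0.054,0,0,-0.005],[0.6,0.068,0,-0.001,-0.005],[0.6,0.082,0,-0.002,-0.005],[0.6,0.096,0,-0.003,-0.005]]]'
python3 -c "
from h import *
where(-55,38)"
```

```text
t: 3.4
eef_pos: [595.0, -81.5, 29.5]
tcp_rot: [3.141, 0.001, 1.499]
ft_force: [-1.0, -5.2, 1.1]
opening: 0.596
t 3.4 dock x,right -150.7 0.6 z 29.5 yaw 1.499 F [-1.  -5.2  1.1] op 0.5958678473860306
tool shift mm 95.7 -0.6 -8.5 turn 0.0
```

```bash
python3 -m pendant '[[[0.6,0.012,0,-0.001,0],[0.6,0.024,0,-0.002,0],[0.6,0.036,0,-0.003,0],[0.6,0.048,0,-0.004,0],[0.6,0.06,0,-0.006,0],[0.6,0.072,0,-0.008,0],[0.6,0.084,0,-0.01,0],[0.6,0.095,0,-0.012,0]]]'
python3 - <<'E'
from h import *
where(-8,42)
c=grab('side'); cv2.imwrite('pics/side2.png',cv2.resize(c['image'][80:380,180:500],None,fx=2,fy=2))
E
```

```text
t: 4.2
eef_pos: [602.2, 12.6, 42.3]
tcp_rot: [3.14, 0.002, 1.5]
ft_force: [-3.2, -17.7, 18.9]
opening: 0.6
t 4.2 dock x,right -56.3 1.0 z 42.3 yaw 1.5 F [ -3.2 -17.7  18.9] op 0.6001551002999923
tool shift mm 48.3 -1.0 0.3 turn 0.001
```

View pics/side2.png

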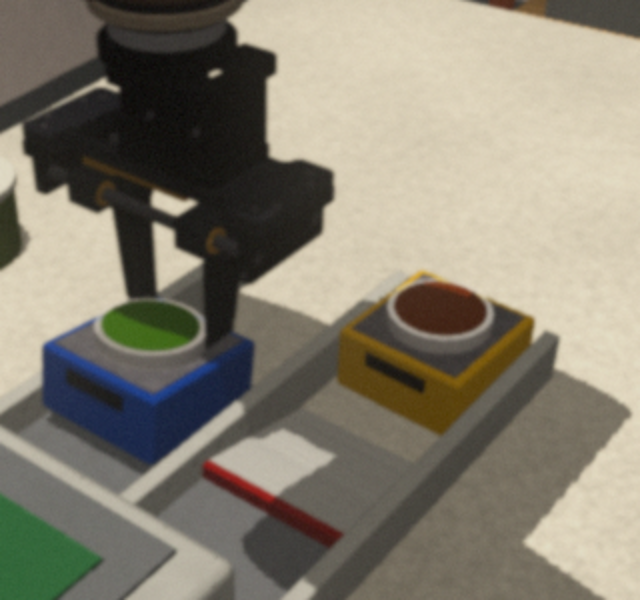

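```bash
python3 - <<'E'
from h import *
d=dict(np.load('pics/side.npz'))
def dk(p): a=p[:2]-O; return (a@U).round(1),(a@RT).round(1),p[2].round(1)
for n,(x,y) in dict(front_near=(153,397),front_left=(47,352),back_near=(248,350),face_top_mid=(100,375),topsurf=(170,380),moss=(150,335),side_back=(247,365),tipR=(212,335)).items():
    print(n,dk(world(d,180+x//2,80+y//2,1)))
where()
c=grab('top'); cv2.imwrite('pics/top2.png',cv2.resize(c['image'][130:290,180:420],None,fx=3,fy=3))
cv2.imwrite('pics/side3.png',cv2.resize(d['image'][210:330,190:320],None,fx=5,fy=5,interpolation=2))
E
```

```text
front_near (np.float64(14.7), np.float64(-41.0), np.float64(69.1))
front_left (np.float64(21.8), np.float64(37.8), np.float64(67.8))
back_near (np.float64(-67.3), np.float64(-45.9), np.float64(55.0))
face_top_mid (np.float64(18.6), np.float64(-4.0), np.float64(69.4))
topsurf (np.float64(-4.2), np.float64(-38.0), np.float64(67.3))
moss (np.float64(-20.4), np.float64(-8.5), np.float64(77.7))
side_back (np.float64(-65.2), np.float64(-45.9), np.float64(45.3))
tipR (np.float64(-45.4), np.float64(-35.7), np.float64(75.5))
t 4.25 dock x,right -55.1 1.2 z 42.9 yaw 1.5 F [-1.9 -6.7  7. ] op 0.599490799314502
```

View pics/side3.png

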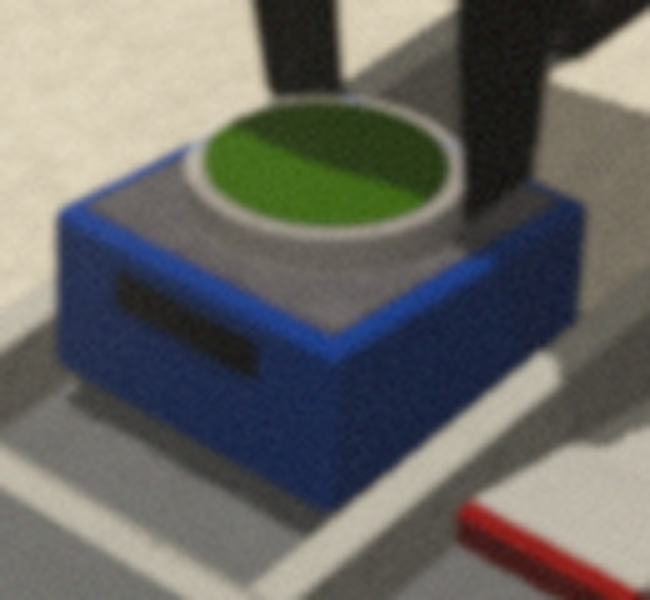

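View pics/top2.png

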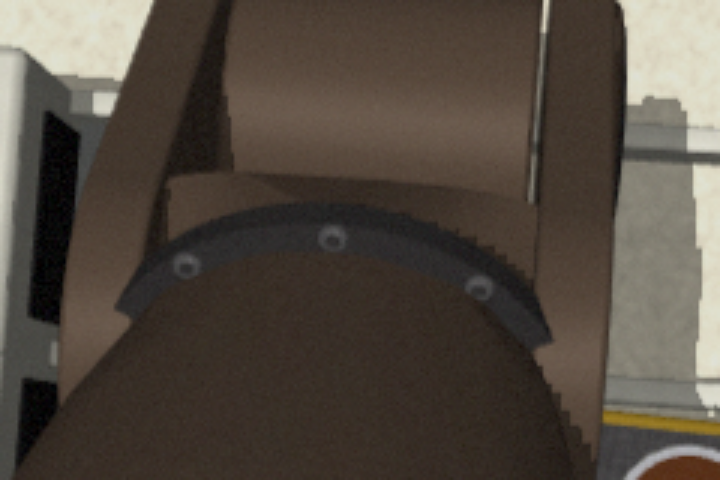

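```bash
python3 - <<'E'
from h import *
def dk(p): a=p[:2]-O; return (a@U).round(1),(a@RT).round(1),p[2].round(1)
d=grab('side'); where()
Z=d['range_z']
# point cloud of blue-ish and green pixels
R=cv2.Rodrigues(np.array(d['rvec'],float))[0]
hsv=cv2.cvtColor(d['image'],cv2.COLOR_BGR2HSV)
v,u=np.nonzero((Z>0));z=Z[v,u]
p=np.c_[(u-d['cx'])/d['fx']*z,(v-d['cy'])/d['fy']*z,z]-np.array(d['tvec'],float).ravel()
W=p@R; x=(W[:,:2]-O)@U; r=(W[:,:2]-O)@RT
col=hsv[v,u].astype(int)
roi=(x>-130)&(x<60)&(abs(r)<50)&(W[:,2]>25)&(W[:,2]<130)
blue=roi&(abs(col[:,0]-115)<12)&(col[:,1]>140); green=roi&(abs(col[:,0]-50)<15)&(col[:,1]>120); dark=roi&(col[:,2]<45)&(col[:,1]<140)
for n,m in(('blue',blue),('green',green),('dark',dark)):
    print(n,m.sum(),[np.percentile(q[m],[1,5,50,95,99]).round(0).tolist() for q in(x,r,W[:,2])])
# vertical slices of top surface
for a in range(-90,40,10):
    m=roi&(x>a)&(x<a+10)&(r<-25)&(r>-44); print(a,m.sum(),np.percentile(W[m,2],[5,25,50,75,95]).round(0) if m.any() else '')
E
```

```text
t 4.35 dock x,right -55.8 1.1 z 42.4 yaw 1.5 F [-0.3 -5.8  5.7] op 0.6005472481253856
blue 2194 [[-60.0, -43.0, 19.0, 27.0, 28.0], [-47.0, -47.0, -42.0, 19.0, 36.0], [29.0, 31.0, 51.0, 70.0, 71.0]]
green 874 [[-53.0, -49.0, -25.0, -4.0, -0.0], [-27.0, -23.0, -1.0, 22.0, 25.0], [73.0, 74.0, 77.0, 80.0, 81.0]]
dark 1320 [[-63.0, -61.0, -47.0, 25.0, 26.0], [-41.0, -41.0, -9.0, 31.0, 34.0], [56.0, 58.0, 98.0, 126.0, 129.0]]
-90 0 
-80 5 [56. 57. 58. 58. 59.]
-70 127 [ 59.  60.  75.  96. 114.]
-60 242 [ 61.  67.  90. 109. 124.]
-50 460 [ 62.  78.  98. 115. 126.]
-40 102 [63. 64. 68. 75. 77.]
-30 126 [64. 65. 69. 76. 77.]
-20 141 [65. 66. 70. 77. 79.]
-10 132 [66. 67. 69. 74. 79.]
0 87 [67. 68. 69. 69. 70.]
10 92 [68. 69. 70. 70. 71.]
20 413 [29. 38. 50. 61. 69.]
30 0
```

```bash
python3 - <<'E'
from h import *
d=dict(np.load('pics/side.npz'));K=np.array([[d['fx'],0,d['cx']],[0,d['fy'],d['cy']],[0,0,1]],float)
def pr(x,r,z):
    w=np.r_[O+x*U+r*RT,z]; return cv2.projectPoints(w[None],np.array(d['rvec'],float),np.array(d['tvec'],float),K,None)[0].ravel().round(0)
for x,z in((-247.6,27),(-55.8,42.4)):
    for zz in (z,z+10,z+20,z+30):
        print(x,zz,'tips',[pr(x+a,s,zz).tolist() for s in(-34,34) for a in (-10,10)])
E
```

```text
-247.6 27 tips [[377.0, 206.0], [370.0, 212.0], [340.0, 191.0], [332.0, 196.0]]
-247.6 37 tips [[378.0, 200.0], [370.0, 206.0], [340.0, 185.0], [332.0, 191.0]]
-247.6 47 tips [[378.0, 194.0], [371.0, 200.0], [340.0, 180.0], [333.0, 185.0]]
-247.6 57 tips [[379.0, 188.0], [371.0, 194.0], [341.0, 174.0], [333.0, 179.0]]
-55.8 42.4 tips [[296.0, 260.0], [286.0, 268.0], [256.0, 241.0], [245.0, 248.0]]
-55.8 52.4 tips [[296.0, 254.0], [286.0, 261.0], [255.0, 234.0], [245.0, 241.0]]
-55.8 62.4 tips [[296.0, 247.0], [285.0, 255.0], [255.0, 228.0], [244.0, 235.0]]
-55.8 72.4 tips [[296.0, 241.0], [285.0, 248.0], [254.0, 222.0], [244.0, 229.0]]
```

The side view shows the fingertips standing on the crate's back rim against the pot, about 18 mm higher than the reported TCP implies. I'll lift off, back away and measure that offset.

```bash
python3 -m pendant '[[[0.6,0,0,-0.02,0],[0.6,0,0,-0.035,0],[0.6,-0.02,0,-0.04,0],[0.6,-0.045,0,-0.04,0],[0.6,-0.07,0,-0.04,0],[0.6,-0.09,0,-0.03,0],[0.6,-0.09,0,-0.02,0],[0.6,-0.09,0,-0.02,0]]]'
python3 - <<'E'
from h import *
where()
d=grab('side'); 
K=np.array([[d['fx'],0,d['cx']],[0,d['fy'],d['cy']],[0,0,1]],float)
p=env.state()['eef_pos'];a=p[:2]-O;x=a@U
im=cv2.resize(d['image'][140:340,190:430],None,fx=3,fy=3)
for s in(-34,34):
  for dz,c in((0,(0,0,255)),(19,(0,255,255))):
    w=np.r_[O+x*U+s*RT,p[2]+dz]; q=cv2.projectPoints(w[None],d['rvec'].astype(float),d['tvec'].astype(float),K,None)[0].ravel()
    cv2.circle(im,tuple(int(k) for k in ((q-[190,140])*3)),3,c,-1)
cv2.imwrite('pics/side4.png',im)
E
```

```text
t: 5.15
eef_pos: [594.3, -76.3, 59.9]
tcp_rot: [-3.139, -0.001, 1.498]
ft_force: [0.4, -0.1, -1.1]
opening: 0.604
t 5.15 dock x,right -145.6 -0.4 z 59.9 yaw 1.498 F [ 0.4 -0.1 -1.1] op 0.6043426301447449
```

View pics/side4.png

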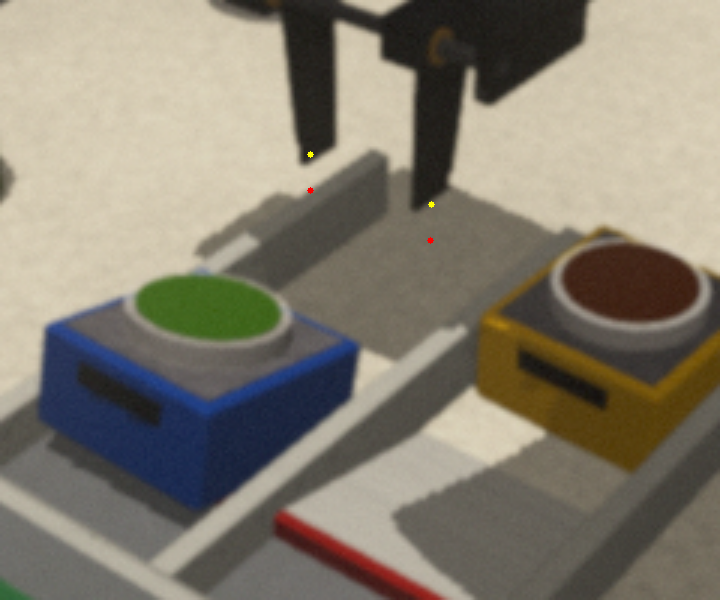

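The yellow dots (TCP + 19 mm) land on the real fingertips, so the reported TCP lies 19 mm beyond them. The crate is resting safely on the ramp and lip. I'll redo the push with the tool lower.

```bash
python3 -m pendant '[[[0.6,0,0,0.02,0],[0.6,0,0,0.04,0],[0.6,0,0,0.051,0],[0.6,0.01,0,0.051,0],[0.6,0.02,0,0.051,0],[0.6,0.03,0,0.051,0],[0.6,0.04,0,0.051,0],[0.6,0.048,0,0.051,0]]]'
python3 - <<'E'
from h import *
where()
d=grab('side')
def dk(p): a=p[:2]-O; return (a@U).round(1),(a@RT).round(1),p[2].round(1)
for x,y in((352,348),(210,402),(50,330)): print(dk(world(d,190+x//3,140+y//3,1)))
E
```

```text
t: 6.0
eef_pos: [598.7, -28.0, 10.7]
tcp_rot: [3.141, 0.0, 1.499]
ft_force: [0.4, 0.1, 0.2]
opening: 0.6
t 6.0 dock x,right -97.2 0.5 z 10.7 yaw 1.499 F [0.4 0.1 0.2] op 0.6003206607492502
(np.float64(-72.5), np.float64(-46.5), np.float64(50.7))
(np.float64(8.0), np.float64(-41.3), np.float64(70.8))
(np.float64(13.5), np.float64(40.9), np.float64(70.4))
```

Now I'll push from x -97 to about -35.

```bash
python3 -m pendant '[[[0.6,0.008,0,0,0],[0.6,0.016,0,-0.001,0],[0.6,0.024,0,-0.002,0],[0.6,0.032,0,-0.003,0],[0.6,0.04,0,-0.004,0],[0.6,0.048,0,-0.006,0],[0.6,0.055,0,-0.008,0],[0.6,0.062,0,-0.01,0]]]'
python3 - <<'E'
from h import *
where()
d=grab('side'); cv2.imwrite('pics/side5.png',cv2.resize(d['image'][160:360,170:410],None,fx=3,fy=3))
E
```

```text
t: 6.85
eef_pos: [602.6, 33.1, 19.9]
tcp_rot: [-3.141, 0.0, 1.499]
ft_force: [-1.3, -2.6, -1.0]
opening: 0.6
t 6.85 dock x,right -35.9 0.0 z 19.9 yaw 1.499 F [-1.3 -2.6 -1. ] op 0.6001502311209189
```

View pics/side5.png

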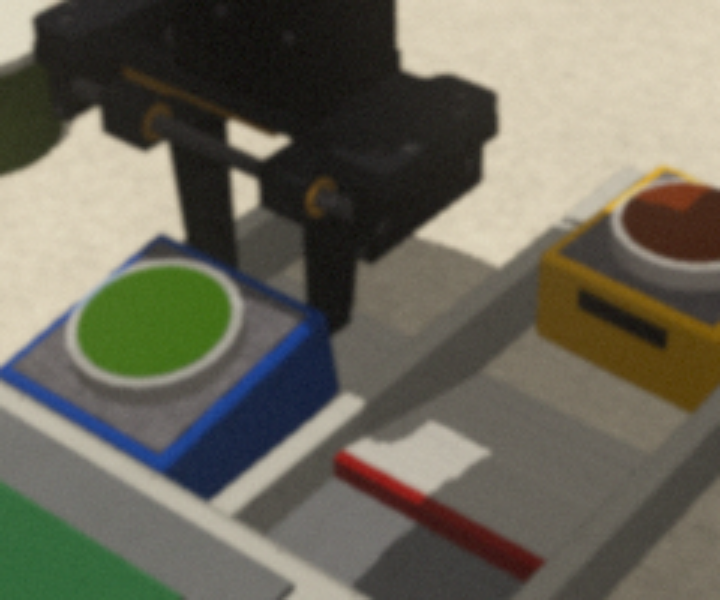

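The crate has tipped nose-down over the lip, and the fingers are properly behind its back face. Next is the last 32 mm.

```bash
python3 -m pendant '[[[0.6,0.006,0,-0.001,0],[0.6,0.012,0,-0.002,0],[0.6,0.018,0,-0.002,0],[0.6,0.023,0,-0.002,0],[0.6,0.027,0,-0.002,0],[0.6,0.03,0,-0.002,0],[0.6,0.032,0,-0.002,0],[0.6,0.032,0,-0.002,0]]]'
python3 - <<'E'
from h import *
where()
d=grab('side'); cv2.imwrite('pics/side6.png',cv2.resize(d['image'][160:360,130:370],None,fx=3,fy=3))
E
```

```text
t: 7.7
eef_pos: [605.2, 64.8, 22.1]
tcp_rot: [3.141, -0.0, 1.499]
ft_force: [-0.3, -0.2, -0.8]
opening: 0.601
t 7.7 dock x,right -4.1 0.3 z 22.1 yaw 1.499 F [-0.3 -0.2 -0.8] op 0.601086580703657
```

View pics/side6.png

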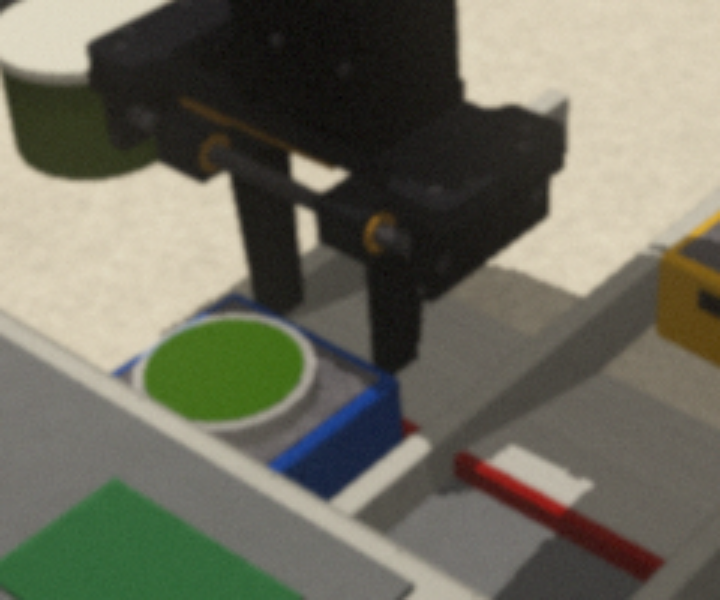

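The red lip now shows behind the crate's back corner (405,425), the crate looks level, and the contact force is zero. I'll retract back and up, then check from both cameras.

```bash
python3 -m pendant '[[[0.6,-0.01,0,0,0],[0.6,-0.03,0,-0.01,0],[0.6,-0.06,0,-0.03,0],[0.6,-0.09,0,-0.06,0],[0.6,-0.12,0,-0.1,0],[0.6,-0.16,0,-0.13,0],[0.6,-0.2,0,-0.15,0],[0.6,-0.24,0,-0.15,0]]]' && python3 -m pendant '[[[0.6,-0.04,0,0,0],[0.6,-0.08,0,0,0],[0.6,-0.12,0,0,0],[0.6,-0.16,0,0,0],[0.6,-0.2,0,0,0],[0.6,-0.2,0,0,0],[0.6,-0.2,0,0,0],[0.6,-0.2,0,0,0]]]'
python3 - <<'E'
from h import *
where()
for n,b,hues in(('top',(150,345,180,460),0),('side',(160,360,130,370),0)):
    d=grab(n); Z=d['range_z']; R=cv2.Rodrigues(np.array(d['rvec'],float))[0]
    v,u=np.nonzero(Z>0);z=Z[v,u]
    W=(np.c_[(u-d['cx'])/d['fx']*z,(v-d['cy'])/d['fy']*z,z]-np.array(d['tvec'],float).ravel())@R
    x=(W[:,:2]-O)@U; r=(W[:,:2]-O)@RT
    h=cv2.cvtColor(d['image'],cv2.COLOR_BGR2HSV)[v,u].astype(int)
    roi=(x>-30)&(x<115)&(abs(r)<50)&(W[:,2]>20)
    for nm,m in(('blue',roi&(abs(h[:,0]-115)<12)&(h[:,1]>140)&(W[:,2]>48)),('green',roi&(abs(h[:,0]-50)<15)&(h[:,1]>120))):
        A=np.c_[x[m],r[m],np.ones(m.sum())];k=np.linalg.lstsq(A,W[m,2],rcond=None)[0]
        print(n,nm,m.sum(),'x',np.percentile(x[m],[2,50,98]).round(0),'r',np.percentile(r[m],[2,50,98]).round(0),'z',np.median(W[m,2]).round(1),'tilt',k[:2].round(3))
    cv2.imwrite(f'pics/{n}f.png',cv2.resize(d['image'][b[0]:b[1],b[2]:b[3]],None,fx=2.5,fy=2.5))
E
```

```text
t: 8.55
eef_pos: [588.5, -177.5, 175.6]
tcp_rot: [3.136, 0.002, 1.499]
ft_force: [1.0, -0.4, -0.2]
opening: 0.6
t: 9.35
eef_pos: [573.3, -373.8, 172.1]
tcp_rot: [-3.141, -0.0, 1.499]
ft_force: [-0.2, 0.4, -0.2]
opening: 0.597
t 9.35 dock x,right -443.9 0.1 z 172.1 yaw 1.499 F [-0.2  0.4 -0.2] op 0.597150153334591
top blue 1161 x [  7.  50. 109.] r [-44.  -5.  47.] z 57.4 tilt [0.021 0.005]
top green 1625 x [ 28.  56. 109.] r [-25.   2.  29.] z 70.4 tilt [-0.076 -0.002]
side blue 293 x [12. 47. 72.] r [-47. -45. -40.] z 56.1 tilt [-0.01   0.057]
side green 1321 x [31. 57. 82.] r [-27.  -1.  25.] z 69.5 tilt [ 0.002 -0.002]
```

View pics/topf.png

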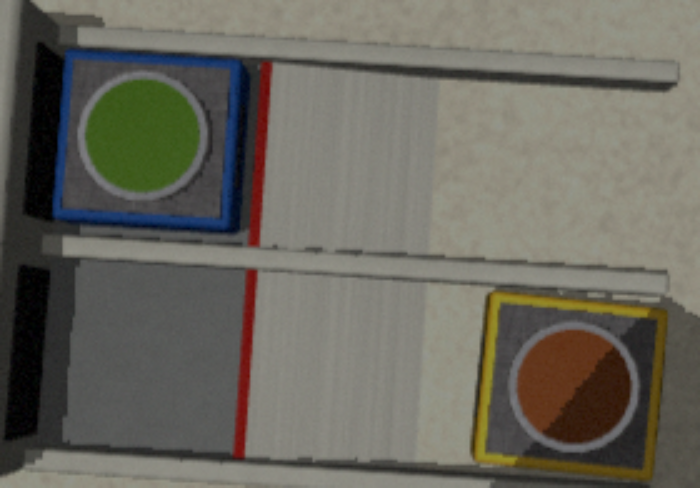

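```bash
python3 -c "
from cell import env
print(env.job_done())"
```

```text
the job is handed in; nothing more can be done
None
```

The blue crate is in the bay behind the red lip, sitting level, and I've handed the job in. The arm had backed about 440 mm away by 9.35 s on the robot's clock.

**Final checks, from both cameras:**
- **Position:** the crate's centre is at dock x of about 56 mm (home is 48 to 63), and its back edge is about 7 mm past the lip.
- **Height and tilt:** the rim is at z of about 57 and the moss at about 70, so it is down on the bay floor. The side camera's moss surface is level to 0.002 rad. The top camera's fits disagreed (moss -0.076, rim 0.021). I put that down to stray pixels near the scanner, because its green points stretch to x 109.
- **Yellow crate:** it looks undisturbed in the last picture, judged by eye rather than measured.

**What went wrong on the way:** the fingertips are about 19 mm higher than the reported TCP. Because of that, the first push partly rode on the crate's back rim and pushed against the pot, with about 19 N up and 18 N back on the tool. I lifted off, measured the offset in the side camera, lowered the fingers behind the back face and finished the push from there. At the readings I took after each move, the force was under 4 N on the second push.

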